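# Load and lock the cap-tightening station

## Task

Get the cap-tightening station ready to run: first lower its orange-handled guard all the way, then stand every black jar upright, fully home, in one of the round recesses of the blue nest. With the guard still down, use the yellow square-drive key to turn the lock screw clockwise all the way to its stop, then stand the key back in the hole of its grey holder and leave the guard raised all the way; do not disturb the amber bottle, the steel beaker or the brass weight.

Things in the scene. Friction and masses are not known exactly. Their poses are not given: they have to be found in the camera images.
- station: White fixed station. Origin on the table below the row of nest recesses (holes); x across the row, away from the robot, y along the row, z up. Deck 60 mm high (x -70 to 100, y +-165). Blue nest block on it: x +-45, y -93 to 153, top z 85, round recesses at x 0, y -57, 1, 59, 117. Behind (x 100 to 230) a housing 100 mm high. Guard in front at x -95, between posts at y +-160, 200 mm high.
- hole1 (a point): Centre of the floor of nest hole 1, a round recess 49 mm across and 16 mm deep; its floor (this point) is 69 mm above the table, the nest's top 85 mm; any jar fits any hole, one each.
- hole2 (a point): Centre of the floor of nest hole 2, a round recess 49 mm across and 16 mm deep; its floor (this point) is 69 mm above the table, the nest's top 85 mm; any jar fits any hole, one each.
- hole3 (a point): Centre of the floor of nest hole 3, a round recess 49 mm across and 16 mm deep; its floor (this point) is 69 mm above the table, the nest's top 85 mm; any jar fits any hole, one each.
- hole4 (a point): Centre of the floor of nest hole 4, a round recess 49 mm across and 16 mm deep; its floor (this point) is 69 mm above the table, the nest's top 85 mm; any jar fits any hole, one each.
- guard (a joint): Height of the vertically sliding clear guard (m): 0 = fully lowered, 0.10 = fully raised. Stays where it is left (friction 7 N, weight 4.4 N: about 12 N to lift, 3 N to push down). Begins partly or fully raised.
- guard_grip (a point): Middle of the orange handle on top of the guard, a bar 14 mm thick (station x), 70 mm long (station y), 36 mm high, standing up free above the guard's edge: pinch it from above across its thickness. At station x -95, y 0, z 107 mm with the guard down, and up to 207 mm raised; it moves straight up and down. The clear panel below is 302 mm wide.
- lock (a joint): Angle of the lock screw (rad): grows clockwise seen from above, 0 = fully open, 1.4 = against its stop, where its red arm points at the nest, over its edge. Begins between 0 and 0.3. Friction 0.12 N m, stays where it is left.
- lock_recess (a point): Centre of the floor of the square recess in the lock screw's brass 36 mm square head, at station x 0, y -128 mm. The recess is 16.5 mm square, 16 mm deep; mouth 128 mm above the table, floor (this point) 112 mm. This point's axes lie along the recess's sides and turn with the screw.
- driver: Yellow square-drive key, standing in the holder. Origin at the end of its tip, z towards the handle. Steel tip 14 mm square, 32 mm long, its last 4 mm 10 mm square; dark round collar 38 mm across at 32 to 38 mm; 24 mm square yellow handle from 38 to 125 mm. Sides of handle and tip lie along its x and y axes. About 0.2 rad of play in the lock. 160 g.
- holder_mouth (a point): Centre of the mouth of the round hole (24 mm across, 36 mm deep) in the top of the fixed grey holder block, 70 mm square and 40 mm high. The key stands in it, tip down, its collar resting on the block's top, so its origin is 8 mm above the table; any turn about the vertical will do.
- jar1: Black capped jar, upright cylinder 44 mm across and 44 mm high with a thin steel band, 70 g, on the flat green mat or absent. Origin at the centre of its underside, z up.
- jar2: Black capped jar, upright cylinder 44 mm across and 44 mm high with a thin steel band, 70 g, on the flat green mat or absent. Origin at the centre of its underside, z up.
- jar3: Black capped jar, upright cylinder 44 mm across and 44 mm high with a thin steel band, 70 g, on the flat green mat or absent. Origin at the centre of its underside, z up.
- jar4: Black capped jar, upright cylinder 44 mm across and 44 mm high with a thin steel band, 70 g, on the flat green mat or absent. Origin at the centre of its underside, z up.
- amber_bottle: Bystander: amber glass bottle 56 mm across, 100 mm high, standing on the table. Origin at its underside.
- beaker: Bystander: steel beaker 64 mm across, 70 mm high, standing on the table. Origin at its underside.
- weight: Bystander: brass weight 36 mm across, 45 mm high, on the pan of the scale (scale 200 x 170 mm, pan 53 mm high). Origin at its underside.
Mind the look-alikes: they are no part of the job. What is shaped like the jar2 but pink or purple is not meant.

How it is judged:
By the outcome, as a careful person would: the job done as asked, in the order asked, and still so for the second after the job is handed in, with the robot touching nothing.
Of jar1, jar2, jar3, jar4 only 2 to 4 are there at a start; the rules pass over those that are not, and their reading is None.
At some moment in a run one of jar1, jar2, jar3, jar4 may be knocked a few centimetres aside while the robot is not near it.
It also fails if it takes over 210 s, if anything falls off the work surface, if the arm or the gripper's body presses on something with over 40 N, if the wrist force passes 120 N, or if a joint passes its speed limit or range.

## Robot

A 6-joint arm with a two-finger parallel gripper is mounted at the origin on the work surface. World frame = base frame: x ahead of the robot, y to its left, z up, the work surface at z = 0. Lengths are in m, angles in rad, forces in N, time in s.
With the tool pointing down it reaches from about 0.4 to 0.825 m from the base axis. Payload 7 kg.
Tool frame: the origin (TCP) lies at the very end of the fingers, on their centre line; the grasp point (between the pads) lies 19 mm behind it; z points along the fingers, y is the line along which they close (so a half turn about z gives the same grasp; the last joint's range is limited). The gripper opens to 88 mm and grips with 3 to 60 N. Pads are 19 mm wide; open, the fingers measure 130 mm over their backs; the gripper's body (78 mm by 193 mm) begins 47 mm behind the grasp point.
Start: joints at [1.495, 0.359, 0.012, 0, -1.224, -0.288], TCP at [0.24, 0.631, 0.227] pointing down, gripper open.
Joint ranges: [-3.07, 3.07], [-1.43, 2.12], [-1.02, 1.25], [-3.03, 1.67], [-3.05, -0], [-3.03, 3.03]. Speed limits (rad/s): [2.39, 2.39, 3.01, 3.14, 3.14, 3.14].

## Interface

Orientations are given as a rotation vector (axis times angle).
In Python, from rig import env gives the robot as it stands. Calls block until the motion is done:
- env.move_ptp(position, orientation): joint-space move of the TCP to a pose.
- env.move_linear(position, frame=None, speed=0.15, until_force=None): straight line of the TCP; frame=None keeps the orientation; speed is the mean speed in m/s. With until_force (N) it stops when the force on the tool has changed by that much, and returns True; else False.
- env.move_joints(angles): joint-space move.
- env.gripper_to(opening, effort=None): finger opening in m; effort is the grip in N (None keeps the last); returns when the fingers have stopped.
- env.dwell(seconds).
- env.solve_ik(position, orientation): joint angles nearest the present ones, or None.
- env.get_state(): the state.
- env.get_image(name): name is "scene" or "top" or "wrist"; returns the picture (400x640x3 uint8, red, green, blue); there is no depth.
- env.camera_model(name): a dict with "camera_matrix" (3x3 intrinsics, pixels), "R" (3x3) and "t" (3): a world point X has camera coordinates R X + t. Camera axes: x right, y down, z forward; pixel columns grow to the right and rows downward; lengths in m; the calibration is good to about 2 mm. A picture is of the moment at which its call begins: read the wrist's pose just before it. camera_model takes no time and is no camera call; for the wrist camera it gives the pose at the moment of the call.
A pose or a line that the arm cannot do raises env.PlanningError and nothing moves.
- env.job_done(): hands the job in; it is judged then, once.
Trained networks look in the newest picture that a camera, given by its name, has taken for a name from the list of things; names that differ only in an ending like _2 or _b are one class to them, and where a whole thing is asked for, a point or a joint stands for the part that bears it (a point fixed in the world has none). Each returns a list of dicts, best first, with "confidence" (0 to 1); they miss things now and then, are a little off and sometimes report something else, mostly with a low value. They report only what shows in the picture. A call takes as long as a camera call. They do not tell look-alikes from the thing itself.
- env.search_frame(camera, thing): "bbox" ([left, top, width, height] in pixels, round what is visible of it).
- env.silhouettes(camera, thing): "mask" (400x640 bool, what is visible of it) and "bbox" ([left, top, width, height] in pixels, round what is visible of it).
- env.pinpoint(camera, thing): "uv" ([column, row] in pixels: a listed point, or the origin of a listed thing).
The state is a dict: "clock": time; "qpos": joint angles; "joint_velocities": joint speeds; "joint_torque": joint torques, N m; "tcp_pos": TCP position; "eef_rot": TCP orientation; "force": force on the tool from outside, world axes, zero at the start; "moment": the same for the moment, N m; "opening": finger opening in m; "grip_force": force on a finger pad.
Only numpy, scipy, OpenCV 4.12 (cv2) and the standard library are available. Lean on these libraries where they do the work, as an engineer would, in place of code of your own. Each camera call takes 0.05 s, during which the arm holds its last target. There are 200 camera calls.

## Working session

There is one attempt and no reset: what is moved stays moved. The work goes in short steps, each a Python script; the robot and the scene stay as the last script left them, time stands still between calls to the robot, and variables do not carry over. Pictures are saved under pics/ and viewed, at most 14 in all, crops included, and the job is handed in when it is done.

```bash
ls; mkdir -p pics; cat > h.py <<'E'
import numpy as np, cv2
from rig import env
from scipy.spatial.transform import Rotation as Ro
def save(im,n): cv2.imwrite('pics/'+n+'.png',im[:,:,::-1])
def proj(cm,X):
    c=cm['R']@np.asarray(X,float)+cm['t']; p=cm['camera_matrix']@c; return p[:2]/p[2]
def ray(cm,uv):
    d=cm['R'].T@np.linalg.solve(cm['camera_matrix'],[uv[0],uv[1],1.]); return -cm['R'].T@cm['t'],d/np.linalg.norm(d)
def onz(cm,uv,z):
    o,d=ray(cm,uv); return o+d*(z-o[2])/d[2]
def tri(obs):
    A=np.zeros((3,3));b=np.zeros(3);L=[]
    for cm,uv in obs:
        o,d=ray(cm,uv);P=np.eye(3)-np.outer(d,d);A+=P;b+=P@o;L.append((o,P))
    X=np.linalg.solve(A,b); return X,max(np.linalg.norm(P@(X-o)) for o,P in L)
def down(yaw):  # tool z down, tool y axis at world angle yaw
    y=np.array([np.cos(yaw),np.sin(yaw),0]);z=np.array([0,0,-1.]);x=np.cross(y,z)
    return Ro.from_matrix(np.c_[x,y,z]).as_rotvec()
E
python3 - <<'E'
from h import *
np.set_printoptions(precision=3,suppress=True)
C={}
for c in ('scene','top','wrist'):
    C[c]=env.camera_model(c); save(env.get_image(c),c+'0'); print(c,C[c]['camera_matrix'][0,0],-C[c]['R'].T@C[c]['t'])
for t in ['station','hole1','hole2','hole3','hole4','guard_grip','lock_recess','driver','holder_mouth','jar1','amber_bottle','beaker','weight']:
    for c in ('scene','top'):
        print(t,c,[(np.round(d['uv'],1).tolist(),round(d['confidence'],2)) for d in env.pinpoint(c,t)][:7])
print(env.get_state())
E
```

```text
pics
scene 478.6086901059302 [1.398 0.42  1.086]
top 414.6144717480352 [ 0.373 -0.053  1.428]
wrist 301.7939428541949 [0.31  0.603 0.385]
station scene [([328.1, 235.3], 0.67), ([184.4, 169.6], 0.25)]
station top [([309.8, 194.1], 0.85), ([270.8, 193.4], 0.29)]
hole1 scene [([312.1, 214.2], 0.91), ([364.8, 232.7], 0.73), ([325.7, 219.1], 0.64), ([344.3, 230.9], 0.55)]
hole1 top [([324.7, 192.0], 0.91), ([288.4, 191.1], 0.84), ([269.5, 192.7], 0.81), ([306.5, 190.1], 0.77)]
hole2 scene [([312.1, 214.2], 0.91), ([364.8, 232.7], 0.73), ([325.7, 219.1], 0.64), ([344.3, 230.9], 0.55)]
hole2 top [([324.7, 192.0], 0.91), ([288.4, 191.1], 0.84), ([269.5, 192.7], 0.81), ([306.5, 190.1], 0.77)]
hole3 scene [([312.1, 214.2], 0.91), ([364.8, 232.7], 0.73), ([325.7, 219.1], 0.64), ([344.3, 230.9], 0.55)]
hole3 top [([324.7, 192.0], 0.91), ([288.4, 191.1], 0.84), ([269.5, 192.7], 0.81), ([306.5, 190.1], 0.77)]
hole4 scene [([312.1, 214.2], 0.91), ([364.8, 232.7], 0.73), ([325.7, 219.1], 0.64), ([344.3, 230.9], 0.55)]
hole4 top [([324.7, 192.0], 0.91), ([288.4, 191.1], 0.84), ([269.5, 192.7], 0.81)
[... 725 characters left out ...]
e [([393.7, 298.3], 0.78), ([184.4, 169.9], 0.36)]
amber_bottle top []
beaker scene [([225.2, 222.0], 0.88), ([345.2, 228.9], 0.43)]
beaker top [([388.1, 166.7], 0.62)]
weight scene [([186.5, 166.2], 0.68)]
weight top [([460.0, 188.4], 0.52)]
{'clock': 1.45, 'qpos': array([ 1.495,  0.359,  0.012,  0.   , -1.224, -0.288]), 'joint_velocities': array([-0.001, -0.001, -0.   , -0.001,  0.001,  0.001]), 'joint_torque': array([  0.001, -58.237,  29.329,   7.002,   0.012,  -0.   ]), 'tcp_pos': array([0.24 , 0.631, 0.227]), 'eef_rot': array([ 3.09 , -0.568,  0.   ]), 'force': array([ 0.418, -0.505,  0.476]), 'moment': array([ 0.007, -0.055,  0.007]), 'grip_force': 0.0, 'opening': 0.08754743401965073}
```

```bash
python3 - <<'E'
import cv2,numpy as np
s=cv2.imread('pics/scene0.png')[130:330,150:550];t=cv2.imread('pics/top0.png')[110:310,160:560]
cv2.imwrite('pics/a.png',np.vstack([cv2.resize(s,(600,300),interpolation=2),cv2.resize(t,(600,300),interpolation=2)]))
E
```

```text
(no output)
```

View pics/a.png

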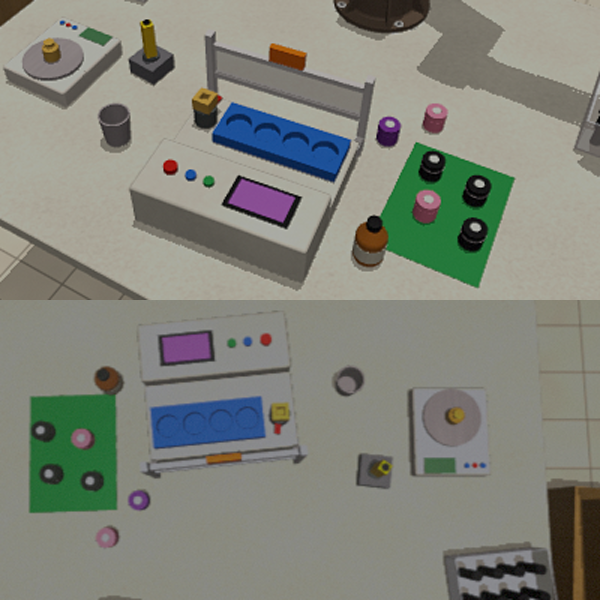

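View pics/top0.png

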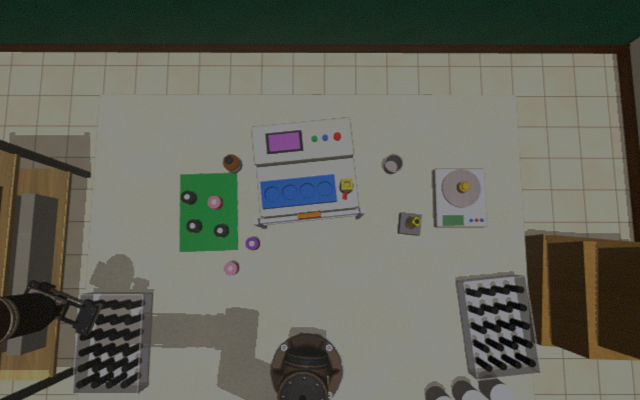

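Top view: three black jars on the mat at (188,198), (194,226), (221,230). The pink jar (214,202) on the mat, and the purple (252,243) and pink (231,268) ones off it, are look-alikes. Guard handle is at (310,215), lock at (346,186) with its red arm towards the robot, and the key in its holder at (411,222).

```bash
python3 - <<'E'
from h import *
np.set_printoptions(precision=4,suppress=True)
S=env.camera_model('scene');T=env.camera_model('top')
env.get_image('scene');env.get_image('top')
P={'hole4':((364.8,232.7),(269.5,192.7)),'hole3':((344.3,230.9),(288.4,191.1)),'hole2':((325.7,219.1),(306.5,190.1)),'hole1':((312.1,214.2),(324.7,192)),
'guard':((345.1,227.6),(307.6,215.7)),'lock':((284.8,197.4),(345.6,184.9)),'mouth':((250.2,169.7),(410.9,220.7)),'beaker':((225.2,222),(388.1,166.7)),
'jA':((434.4,244.8),(189.7,197.2)),'jB':((466.9,264.8),(196.5,226.2)),'jC':((463.4,290.6),(224.8,233.3)),'jA2':((463.4,290.6),(189.7,197.2)),'jB2':((466.9,264.8),(196.5,226.2)),'jC2':((434.4,244.8),(224.8,233.3))}
for k,(a,b) in P.items(): print(k,*tri([(S,a),(T,b)]))
for c,n in ((S,'scene'),(T,'top')):
    for t,z in (('jar1',.044/2),('guard_grip',.2),('driver',.06)):
        print(n,t,[(np.array(d['bbox']).round().tolist(),round(d['confidence'],2),onz(c,np.array(d['bbox'][:2])+np.array(d['bbox'][2:])/2,z).round(3).tolist()) for d in env.search_frame(n,t)])
E
```

```text
hole4 [0.5796 0.1174 0.0796] 0.0048031881794640754
hole3 [0.5876 0.0577 0.0608] 0.0039242972888305725
hole2 [ 0.5882 -0.0028  0.0777] 0.0034285442982068186
hole1 [ 0.5816 -0.0578  0.0632] 0.002226769441278157
guard [ 0.5083  0.009  -0.03  ] 0.009610518186057326
lock [ 0.6001 -0.1302  0.1115] 0.0038387617283814693
mouth [ 0.4877 -0.3476  0.0346] 0.0031808143639943565
beaker [ 0.6866 -0.29   -0.0002] 0.008159611355665763
jA [0.5651 0.3308 0.1457] 0.03217093850485495
jB [ 0.4731  0.3871 -0.0116] 0.002174901937502923
jC [ 0.4472  0.367  -0.1852] 0.040710546761614806
jA2 [0.5733 0.4074 0.0042] 0.00021435738799352284
jB2 [ 0.4731  0.3871 -0.0116] 0.002174901937502923
jC2 [ 0.4494  0.2847 -0.0097] 0.0009046808919294344
scene jar1 [([460.0, 247.0, 16.0, 21.0], 0.81, [0.475, 0.386, 0.022]), ([458.0, 274.0, 14.0, 27.0], 0.76, [0.577, 0.408, 0.022]), ([402.0, 212.0, 17.0, 16.0], 0.73, [0.422, 0.193, 0.022]), ([429.0, 231.0, 16.0, 21.0], 0.62, [0.462, 0.29, 0.022]), ([432.0, 196.0, 18.0, 22.0], 0.61, [0.327, 0.255, 0.022]), ([425.0, 259.0, 19.0, 21.0], 0.58, [0.56, 0.319, 0.022]), ([278.0, 186.0, 18.0, 32.0], 0.3, [0.542, -0.166, 0.022])]
scene guard_grip [([290.0, 158.0, 103.0, 54.0], 0.62, [0.558, 0.023, 0.2])]
scene driver [([244.0, 142.0, 12.0, 29.0], 0.53, [0.454, -0.365, 0.06])]
top jar1 [([214.0, 226.0, 16.0, 11.0], 0.75, [0.453, 0.288, 0.022]), ([229.0, 263.0, 9.0, 12.0], 0.67, [0.329, 0.247, 0.022]), ([186.0, 219.0, 14.0, 13.0], 0.64, [0.474, 0.386, 0.022]), ([245.0, 238.0, 16.0, 12.0], 0.62, [0.414, 0.183, 0.022]), ([182.0, 190.0, 16.0, 13.0], 0.53, [0.572, 0.4, 0.022]), ([208.0, 195.0, 15.0, 15.0], 0.46, [0.552, 0.314, 0.022])]
top guard_grip [([259.0, 212.0, 102.0, 13.0], 0.87, [0.482, -0.014, 0.2])]
top driver [([405.0, 218.0, 13.0, 9.0], 0.43, [0.481, -0.346, 0.06])]
```

```bash
cat >> h.py <<'E'
def look(things,cam='wrist',img=None):
    cm=env.camera_model(cam); im=env.get_image(cam)
    if img: save(im,img)
    return cm,{t:[(np.array(d['uv']),d['confidence']) for d in env.pinpoint(cam,t)] for t in things},im
def near(dets,uv,r=40):
    c=[d for d in dets if np.linalg.norm(d[0]-uv)<r]
    return min(c,key=lambda d:np.linalg.norm(d[0]-uv))[0] if c else None
E
python3 - <<'E'
from h import *
import pickle
np.set_printoptions(precision=4,suppress=True)
V=[]
for i,(p,y) in enumerate([((.50,.05,.33),-1.57),((.50,-.06,.33),-1.57),((.65,-.06,.33),1.57),((.65,.05,.33),1.57),((.60,-.347,.33),1.57),((.41,-.347,.33),-1.57)]):
    try: env.move_ptp(p,down(y))
    except env.PlanningError as e: print(i,e); continue
    env.dwell(.3)
    th=['hole1','lock_recess','guard_grip'] if i<4 else ['holder_mouth','driver']
    V.append((i,)+look(th,img=f'w{i}')[:2]); print(i,env.get_state()['clock'],env.get_state()['qpos'],{k:len(v) for k,v in V[-1][2].items()})
pickle.dump(V,open('v.pkl','wb'))
for t,g in (('guard_grip',(.487,-.01,.18)),('lock_recess',(.6,-.13,.112)),('holder_mouth',(.488,-.348,.04)),('driver',(.488,-.348,.01)),('h1',(.588,-.06,.069)),('h2',(.584,-.002,.069)),('h3',(.58,.057,.069)),('h4',(.574,.116,.069))):
    obs=[]
    for i,cm,d in V:
        uv=near(d.get('hole1' if t[0]=='h' and len(t)==2 else t,[]),proj(cm,g),45)
        if uv is not None: obs.append((cm,uv))
    X,e=tri(obs); print(t,len(obs),X,e,[ (u-proj(c,X)).round(1).tolist() for c,u in obs])
E
```

```text
0 4.65 [ 0.4914  0.0169 -0.1836 -0.     -1.3704  1.0803] {'hole1': 4, 'lock_recess': 1, 'guard_grip': 1}
1 5.6667 [ 0.2721  0.0188 -0.1815 -0.     -1.3704  1.3002] {'hole1': 5, 'lock_recess': 2, 'guard_grip': 1}
2 8.7667 [ 0.2062  0.2787  0.129   0.     -1.4211 -1.7778] {'hole1': 4, 'lock_recess': 2, 'guard_grip': 1}
3 9.7833 [ 0.3746  0.2773  0.1271 -0.     -1.4206 -1.9469] {'hole1': 3, 'lock_recess': 2, 'guard_grip': 1}
4 11.7167 [-0.2434  0.3492  0.228  -0.     -1.4496 -1.3277] {'holder_mouth': 1, 'driver': 1}
5 14.8917 [-0.3372  0.0783 -0.1183  0.     -1.3743  1.9088] {'holder_mouth': 2, 'driver': 2}
guard_grip 4 [ 0.494  -0.0126  0.1975] 0.0028362688668404907 [[0.4, -2.8], [-1.1, -1.4], [-1.4, -2.5], [0.4, -3.3]]
lock_recess 4 [ 0.6013 -0.1326  0.1065] 0.004564597492231866 [[2.1, 2.6], [0.0, 1.3], [-0.1, 0.7], [3.0, 2.8]]
holder_mouth 2 [ 0.4835 -0.348   0.034 ] 0.0008206199087217505 [[-0.6, 0.0], [-0.6, 0.0]]
driver 2 [ 0.4824 -0.3481  0.0453] 0.0032073531251574105 [[-2.3, 0.4], [-2.2, 0.4]]
h1 4 [ 0.5927 -0.0595  0.0718] 0.0032614171703325063 [[-0.1, 2.6], [-0.3, -0.2], [-0.4, 2.3], [0.2, 0.0]]
h2 4 [ 0.5869 -0.0014  0.0615] 0.002923485156632389 [[0.8, 0.7], [0.2, -1.1], [0.1, 1.6], [0.8, -2.0]]
h3 4 [0.5801 0.0287 0.1771] 0.0234965973106627 [[-23.3, 4.6], [4.5, -1.8], [-3.4, 0.8], [-15.8, 2.0]]
h4 4 [0.5764 0.1181 0.0535] 0.0038492305327982074 [[0.0, 0.3], [-1.4, 2.4], [-1.9, 1.2], [0.1, 1.5]]
```

```bash
cat > fit.py <<'E'
from h import *
import pickle
from scipy.optimize import least_squares
L={'hole1':(0,-.057,.069),'hole2':(0,.001,.069),'hole3':(0,.059,.069),'hole4':(0,.117,.069),'lock_recess':(0,-.128,.112)}
def st(p,l): c,s=np.cos(p[2]),np.sin(p[2]); return np.array([p[0]+c*l[0]-s*l[1],p[1]+s*l[0]+c*l[1],l[2]])
if __name__=='__main__':
    np.set_printoptions(precision=4,suppress=True)
    V=pickle.load(open('v.pkl','rb'));p=np.array([.587,-.002,.09])
    for k in range(3):
        O=[]
        for i,cm,d in V[:4]:
            for n,l in L.items():
                uv=near(d['hole1' if n[0]=='h' else n],proj(cm,st(p,l)),12)
                if uv is not None:O.append((i,n,cm,uv,l))
        f=lambda q:np.concatenate([proj(cm,st(q,l))-uv for _,_,cm,uv,l in O])
        r=least_squares(f,p,loss='soft_l1');p=r.x
    print(p,len(O))
    for o,e in zip(O,f(p).reshape(-1,2)):print(o[0],o[1],e)
    g=st(p,(-.095,0,0));print('guard xy',g)
    for i,cm,d in V[:4]:
        u=d['guard_grip'][0][0];z=min(np.arange(.1,.215,.001),key=lambda z:np.linalg.norm(proj(cm,[g[0],g[1],z])-u));print(i,z,proj(cm,[g[0],g[1],z])-u)
E
python3 fit.py; python3 - <<'E'
import cv2,numpy as np
a=[cv2.imread(f'pics/w{i}.png') for i in (1,2,4)]
c=lambda im,x0,x1,y0,y1:cv2.resize(im[y0:y1,x0:x1],(400,300))
cv2.imwrite('pics/b.png',np.vstack([np.hstack([cv2.resize(a[0],(400,300)),cv2.resize(a[1],(400,300))]),np.hstack([cv2.resize(a[2],(400,300)),np.zeros((300,400,3),np.uint8)])]))
E
```

```text
[ 0.5877 -0.0033  0.096 ] 19
0 hole1 [-0.0187 -2.8784]
0 hole2 [ 0.6626 -1.4642]
0 hole3 [-2.0146 -4.6843]
0 hole4 [ 1.846  -0.4385]
0 lock_recess [-1.6098 -1.7685]
1 hole1 [ 0.6844 -0.0538]
1 hole2 [-0.2855  0.3219]
1 hole3 [-1.4177  1.6636]
1 hole4 [ 0.3838 -2.5284]
1 lock_recess [-0.8232 -0.4839]
2 hole1 [-0.0727 -1.9917]
2 hole2 [-0.014 -0.816]
2 hole3 [ 0.0649 -0.3726]
2 hole4 [ 2.9675 -1.0621]
2 lock_recess [ 0.8026 -1.4676]
3 hole1 [-0.1111  0.2443]
3 hole2 [-2.1595  2.7581]
3 hole4 [-1.9832 -1.4149]
3 lock_recess [-3.6218 -3.5239]
guard xy [ 0.4932 -0.0124  0.    ]
0 0.19000000000000009 [-1.9963  1.6358]
1 0.1930000000000001 [1.6805 1.0273]
2 0.1990000000000001 [1.9299 0.8706]
3 0.2010000000000001 [-1.2629  0.8801]
```

View pics/b.png

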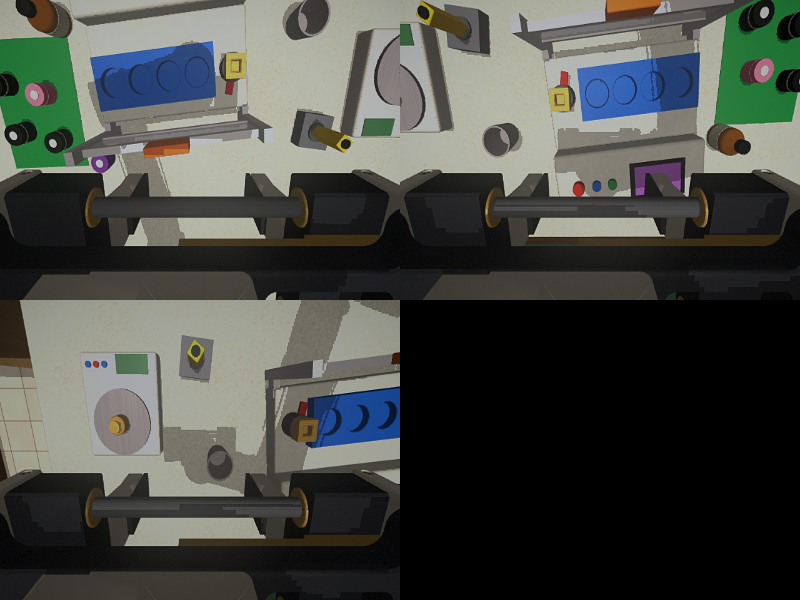

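Views confirm the layout: guard nearly raised, handle about (165,147), lock head about (235,65), holder with key about (315,130) in the upper-left panel. The key's handle is rotated about 45°. Lowering the guard now.

```bash
python3 - <<'E'
from h import *
from fit import st
np.set_printoptions(precision=4,suppress=True)
p=(.5877,-.0033,.096)
g=st(p,(-.095,0,0))
q=env.get_state()['qpos']
for y in (p[2],p[2]+np.pi): print(y,env.solve_ik([g[0],g[1],.3],down(y)))
y=min((p[2],p[2]+np.pi),key=lambda y:abs(env.solve_ik([g[0],g[1],.3],down(y))[5]))
env.gripper_to(.05,40)
env.move_ptp([g[0],g[1],.27],down(y))
print(env.move_linear([g[0],g[1],.186],until_force=8),env.get_state()['tcp_pos'])
env.gripper_to(0,40);s=env.get_state();print(s['opening'],s['grip_force'],s['tcp_pos'],s['force'])
print(env.move_linear([g[0],g[1],.075],speed=.06,until_force=25))
s=env.get_state();print(s['tcp_pos'],s['force'],s['opening'],s['clock'])
env.gripper_to(.05)
env.move_linear([g[0],g[1],.30])
save(env.get_image('scene'),'scene1')
E
```

```text
0.096 [ 0.3742  0.0121 -0.2549  0.     -1.3038  2.8634]
3.237592653589793 [ 0.3742  0.0121 -0.2549  0.     -1.3038 -0.2782]
False [ 0.4937 -0.0125  0.1867]
0.013414719150323757 39.97450768947601 [ 0.4923 -0.0125  0.1858] [-5.9806  1.281   2.4631]
True
[ 0.4923 -0.0128  0.0957] [ 0.2844 -0.8357  1.3608] 0.014017976773086596 20.35
```

```bash
cp v.pkl v0.pkl; python3 - <<'E'
from h import *
from fit import *
np.set_printoptions(precision=4,suppress=True)
V=pickle.load(open('v.pkl','rb'));p0=(.5877,-.0033,.096);N=[]
def go(l,y,th,z,n):
    try: env.move_ptp([l[0],l[1],z],down(y))
    except env.PlanningError as e: print(n,e); return
    env.dwell(.3);r=look(th,img=n)[:2];N.append((n,)+r)
k=p0[2]
o=.075
for j,(y,sg) in enumerate(((-np.pi/2+k,1),(np.pi/2+k,-1))):
    for l in ((0,-.07),(0,.05))[::1 if j==0 else -1]:
        go(st(p0,(l[0]-sg*(o+.02),l[1],0)),y,['hole1','lock_recess','guard_grip'],.24,f's{j}{l[1]}')
        print(env.get_state()['clock'])
for y,c in ((np.pi/2,(.59,.34)),(-np.pi/2,(.43,.34))):
    go(c,y,['jar1','amber_bottle'],.26,f'm{y:.0f}')
print(env.get_state()['clock'])
pickle.dump(N,open('n.pkl','wb'))
M=[n for n in N if n[0][0]=='m']
for t,g in (('jar1',(.573,.405,0)),('jar1',(.473,.386,0)),('jar1',(.452,.286,0)),('jar1',(.555,.316,0)),('amber_bottle',(.66,.27,0))):
    obs=[(cm,near(d[t],proj(cm,g),60)) for _,cm,d in M]; obs=[o for o in obs if o[1] is not None]
    print(t,g,[onz(c,u,0) for c,u in obs], tri(obs) if len(obs)>1 else '')
pickle.dump([n for n in N if n[0][0]=='s'],open('v.pkl','wb'))
E
python3 fit.py
```

```text
24.7417
25.7917
28.85
29.9
34.8167
jar1 (0.573, 0.405, 0) [array([0.5673, 0.4055, 0.    ]), array([0.5743, 0.4026, 0.    ])] (array([0.5473, 0.3786, 0.163 ]), np.float64(0.0007603399962066484))
jar1 (0.473, 0.386, 0) [array([0.4712, 0.3811, 0.    ]), array([0.4745, 0.3792, 0.    ])] (array([0.4816, 0.3705, 0.0978]), np.float64(0.0006651271730848164))
jar1 (0.452, 0.286, 0) [array([0.4524, 0.2861, 0.    ]), array([0.4594, 0.2931, 0.    ])] (array([0.4802, 0.3114, 0.1868]), np.float64(0.0021937110282699815))
jar1 (0.555, 0.316, 0) [array([0.5518, 0.31  , 0.    ]), array([0.5527, 0.3125, 0.    ])] (array([0.5482, 0.3139, 0.0409]), np.float64(0.0011606849432181515))
amber_bottle (0.66, 0.27, 0) [] 
[ 0.5875 -0.0037  0.1013] 20
s0-0.07 hole1 [ 0.4449 -2.0333]
s0-0.07 hole2 [0.0299 2.1644]
s0-0.07 hole3 [ 1.3684 -3.3382]
s0-0.07 hole4 [ 2.0601 -0.8412]
s0-0.07 lock_recess [-0.356  -3.1697]
s00.05 hole1 [ 2.5537 -1.9675]
s00.05 hole2 [0.6182 0.8096]
s00.05 hole3 [-2.9581 -3.3138]
s00.05 hole4 [ 3.0246 -3.8377]
s00.05 lock_recess [-1.1478 -2.4714]
s10.05 hole1 [ 1.948  -0.8083]
s10.05 hole2 [ 1.2569 -0.9894]
s10.05 hole3 [-0.3127 -0.6707]
s10.05 hole4 [ 1.139  -0.0521]
s10.05 lock_recess [ 1.1192 -0.8291]
s1-0.07 hole1 [ 1.5354 -0.6329]
s1-0.07 hole2 [-0.335  -0.2432]
s1-0.07 hole3 [-1.5909 -1.3537]
s1-0.07 hole4 [ 0.6677 -0.7642]
s1-0.07 lock_recess [-1.1342 -1.3034]
guard xy [ 0.493  -0.0134  0.    ]
s0-0.07 0.10600000000000001 [2.4461 2.1348]
s00.05 0.10200000000000001 [-0.7176  0.4108]
s10.05 0.1 [ -21.4057 -125.5479]
s1-0.07 0.1 [  23.3171 -126.8576]
```

```bash
python3 - <<'E'
import cv2,numpy as np
a=[cv2.imread(f'pics/{n}.png') for n in ('m2','m-2','s00.05','s1-0.07')]
cv2.imwrite('pics/c.png',np.vstack([np.hstack([cv2.resize(x[:260],(400,260)) if 0 else cv2.resize(x,(400,250)) for x in a[i:i+2]]) for i in (0,2)]))
E
```

```text
(no output)
```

View pics/c.png

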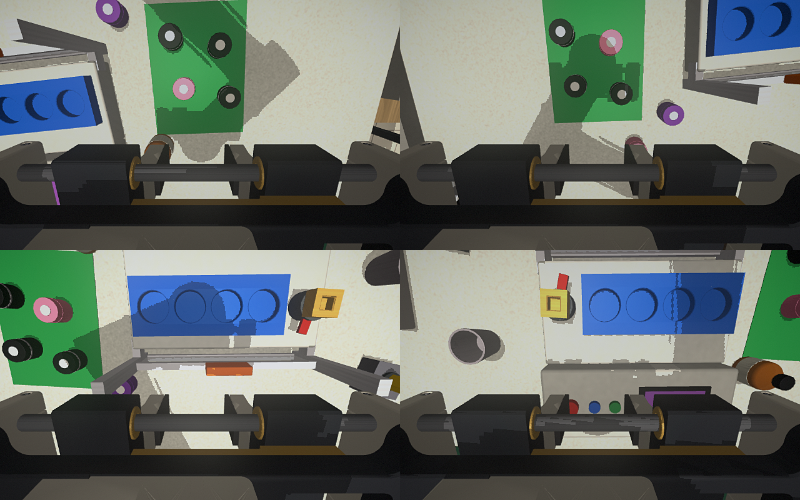

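Upper panels: the three black jars on the mat at (169,37), (219,45), (229,97) left panel, with pink at (183,89), purple off the mat. Lower panels: nest holes empty, guard down.

Candidates in the upper-left panel: black (169,37), (219,45), (229,97), pink (183,89), purple (108,10). Only the black ones fit, and that shows plainly in this enlarged crop.

```bash
cat > jar.py <<'E'
from h import *
from fit import st
P=(.5876,-.0035,.099)
def tz(z,**k):
    t=env.get_state()['tcp_pos']; return env.move_linear([t[0],t[1],z],**k)
def locate(g,name):
    y=np.pi/2+P[2]; x=np.array([-np.sin(y),np.cos(y)])
    env.move_ptp([g[0]-.085*x[0],g[1]-.085*x[1],.20],down(y)); env.dwell(.2)
    cm,d,im=look(['jar1'],img=name)
    u=near(d['jar1'],proj(cm,[*g,0]),60)
    return None if u is None else onz(cm,u,0)[:2]
def take(c):
    env.gripper_to(.085)
    env.move_ptp([*c,.10],down(np.pi/2+P[2]))
    print('touch',tz(.021,speed=.1,until_force=8)); env.gripper_to(.03,15); print('open1',env.get_state()['opening'])
    env.gripper_to(.07); tz(.06)
    env.move_ptp([*c,.06],down(np.pi+P[2])); tz(.021,speed=.1,until_force=8)
    env.gripper_to(.03,25); s=env.get_state(); print('open2',s['opening'],s['tcp_pos']); tz(.26,speed=.3)
def place(h):
    l={1:-.057,2:.001,3:.059,4:.117}[h]; X=st(P,(0,l,0))
    env.move_ptp([X[0],X[1],.26],down(np.pi+P[2])); tz(.115,speed=.2); env.dwell(.2)
    for dx,dy in [(0,0),(.0015,0),(-.0015,0),(0,.0015),(0,-.0015),(.003,0),(-.003,0),(0,.003),(0,-.003),(.002,.002),(-.002,-.002),(.002,-.002),(-.002,.002)]:
        q=st(P,(dx,l+dy,0)); env.move_linear([q[0],q[1],.111]);
        hit=env.move_linear([q[0],q[1],.088],speed=.03,until_force=8); z=env.get_state()['tcp_pos'][2]; print('try',dx,dy,hit,round(z,4),env.get_state()['force'].round(1))
        if z<.0935: break
    env.gripper_to(.062); tz(.26,speed=.3); print('clock',env.get_state()['clock'],'ok' if z<.0935 else 'FAIL')
E
python3 - <<'E'
from jar import *
c=locate((.456,.2895),'jC'); print(c)
if c is not None: take(c); place(3)
E
```

```text
[0.45375556 0.28682474]
touch False
open1 0.04359349802383127
open2 0.04309294140010252 [0.45386711 0.28692261 0.02144653]
try 0 0 True 0.0903 [-1.3  0.3  4.6]
clock 49.45 ok
```

```bash
python3 - <<'E'
from jar import *
for g,n,h in (((.473,.380),'jB',2),((.571,.404),'jA',1)):
    c=locate(g,n); print(n,c)
    if c is None or np.hypot(*(c-g))>.012: print('check');break
    take(c); place(h)
for c in ('scene','top'): save(env.get_image(c),c+'2')
E
python3 - <<'E'
import cv2,numpy as np
s=cv2.imread('pics/scene2.png')[150:330,170:530];t=cv2.imread('pics/top2.png')[130:290,160:480]
cv2.imwrite('pics/d.png',np.vstack([cv2.resize(s,(600,300),interpolation=2),cv2.resize(t,(600,300),interpolation=2)]))
E
```

```text
jB [0.47258861 0.38453764]
touch False
open1 0.04336010194697367
open2 0.043389423670326346 [0.4724795  0.38450081 0.02138093]
try 0 0 True 0.0903 [-1.5  1.1  4.5]
clock 63.75 ok
jA [0.53902607 0.42822026]
check
```

View pics/d.png

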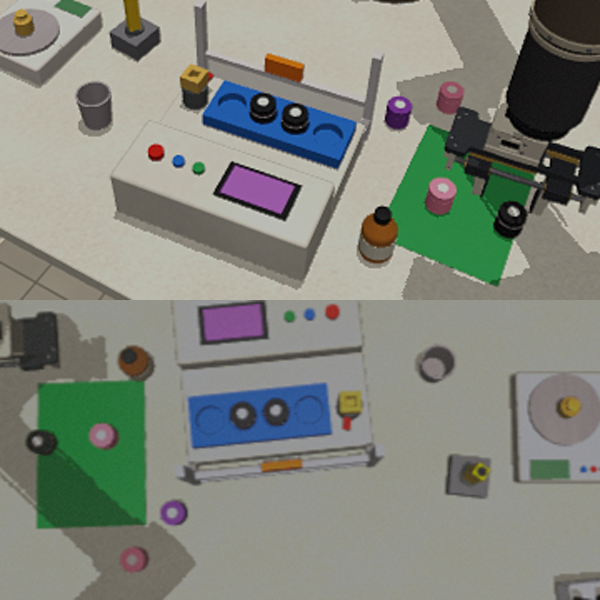

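Both jars are seated. The third was knocked to the mat's edge, (40,441) in the lower panel, which matches the new measurement of (0.539, 0.428).

```bash
python3 - <<'E'
from jar import *
c=locate((.539,.428),'jA2'); print(c)
if c is not None and np.hypot(*(c-np.array((.539,.428))))<.012:
    take(c); place(1)
    # holder views, key
    np.set_printoptions(precision=4,suppress=True)
    import pickle;K=[]
    for p,y in (((.58,-.347,.26),np.pi/2),((.484,-.30+.0,.30),np.pi),((.40,-.347,.26),-np.pi/2)):
        try: env.move_ptp(p,down(y))
        except env.PlanningError as e: print(e);continue
        env.dwell(.2);n=f'k{len(K)}';cm,d,im=look(['holder_mouth','driver'],img=n)
        m=env.silhouettes('wrist','driver'); K.append((cm,d,im))
        print(n,env.get_state()['clock'],d,[(x['bbox'],x['confidence']) for x in m])
    pickle.dump(K,open('k.pkl','wb'))
E
python3 - <<'E'
import cv2,numpy as np,glob
a=[cv2.imread(f) for f in sorted(glob.glob('pics/k[012].png'))]
cv2.imwrite('pics/e.png',np.vstack([cv2.resize(x[:230],(500,180)) for x in a]))
E
```

```text
[0.53729887 0.42925671]
touch False
open1 0.04375414521721813
open2 0.043316245513277306 [0.53743889 0.42933947 0.02158658]
try 0 0 True 0.0904 [-0.8  1.4  5.3]
clock 79.05 ok
k0 80.5583 {'holder_mouth': [(array([313.5,  88.5]), 0.85)], 'driver': [(array([310.5,  91.3]), 0.74), (array([603.6, 181. ]), 0.3)]} [([293.2, 65.8, 37.5, 41.7], 0.9)]
k1 82.325 {'holder_mouth': [(array([318.7, 131.7]), 0.8)], 'driver': [(array([315.4, 131.6]), 0.83), (array([188.1, 166.4]), 0.19)]} [([300.1, 118.3, 34.6, 32.3], 0.77), ([206.5, 234.8, 108.4, 85.2], 0.42)]
k2 84.2333 {'holder_mouth': [(array([314.5, 106.1]), 0.82)], 'driver': [(array([313.1, 105.5]), 0.65)]} [([295.8, 86.1, 38.8, 36.0], 0.92), ([2.1, 78.2, 151.8, 32.1], 0.48)]
```

View pics/e.png

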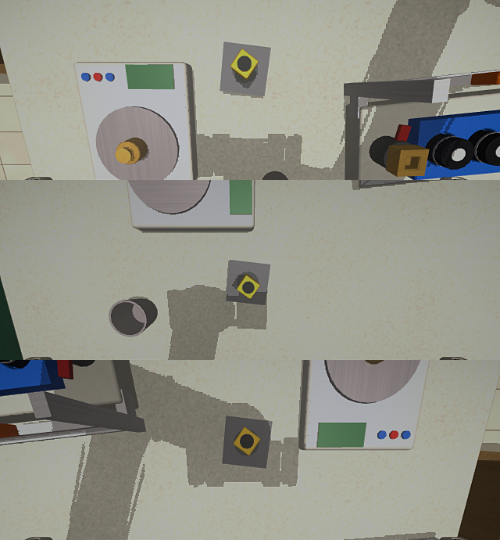

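```bash
python3 - <<'E'
from h import *
import pickle
np.set_printoptions(precision=4,suppress=True)
K=pickle.load(open('k.pkl','rb'))
print('mouth tri',tri([(c,d['holder_mouth'][0][0]) for c,d,_ in K]),[onz(c,d['holder_mouth'][0][0],.04) for c,d,_ in K])
print('driver z8',[onz(c,d['driver'][0][0],.008) for c,d,_ in K])
g=np.arange(-.04,.04,.0005)
def rect(z,f):
    W=[]
    for c,_,im in K:
        G=np.array([[proj(c,(.484+a,-.348+b,z)) for b in g] for a in g]).astype(np.float32)
        W.append(cv2.remap(im,G[...,0],G[...,1],cv2.INTER_LINEAR))
    ms=[f(w).astype(np.uint8) for w in W]
    for m in ms+[sum(ms)>=len(ms)]:
        m=m.astype(np.uint8)
        cs,_=cv2.findContours(m,0,2); 
        if not cs: print('none');continue
        k=max(cs,key=cv2.contourArea); (b,a),(w,h),t=cv2.minAreaRect(k)
        print(z,'centre',.484-.04+a*.0005,-.348-.04+b*.0005,'size',w*.5,h*.5,'img angle',t)
def yel(w):
    h=cv2.cvtColor(w,cv2.COLOR_RGB2HSV); return (h[...,0]>18)&(h[...,0]<38)&(h[...,1]>120)
def grey(w):
    h=cv2.cvtColor(w,cv2.COLOR_RGB2HSV).astype(int); return (h[...,1]<60)&(h[...,2]<125)&(h[...,2]>60)
rect(.133,yel); 
E
```

```text
mouth tri (array([ 0.4802, -0.3479,  0.0336]), np.float64(0.0014206178862763998)) [array([ 0.4813, -0.348 ,  0.04  ]), array([ 0.4789, -0.348 ,  0.04  ]), array([ 0.4808, -0.348 ,  0.04  ])]
driver z8 [array([ 0.4826, -0.3519,  0.008 ]), array([ 0.4833, -0.3461,  0.008 ]), array([ 0.482 , -0.3462,  0.008 ])]
0.133 centre 0.4818335189819336 -0.34888208007812493 size 24.17472267150879 24.31072425842285 img angle 35.311214447021484
0.133 centre 0.481362419128418 -0.34955368804931636 size 25.068496704101562 24.65888214111328 img angle 34.99202346801758
0.133 centre 0.4813772850036621 -0.3489391479492187 size 23.734888076782227 23.77992820739746 img angle 35.837650299072266
0.133 centre 0.4814222946166992 -0.3489087829589843 size 23.656394958496094 23.71451759338379 img angle 35.53767776489258
```

```bash
python3 - <<'E'
from h import *
from fit import st
import pickle
np.set_printoptions(precision=4,suppress=True)
N=[n for n in pickle.load(open('n.pkl','rb')) if n[0][0]=='s']
P=(.5876,-.0035,.099); L=st(P,(0,-.128,.128)); print('lock pred',L)
g=np.arange(-.06,.06,.0005)
tiles=[]
for n,c,_ in N:
    im=cv2.imread(f'pics/{n}.png')[:,:,::-1]
    G=np.array([[proj(c,(L[0]+a,L[1]+b,.128)) for b in g] for a in g]).astype(np.float32)
    w=cv2.remap(im,G[...,0],G[...,1],cv2.INTER_LINEAR); tiles.append(w)
    h=cv2.cvtColor(w,cv2.COLOR_RGB2HSV)
    m=((h[...,0]>12)&(h[...,0]<35)&(h[...,1]>90)&(h[...,2]>110)).astype(np.uint8)
    cs,hi=cv2.findContours(m,cv2.RETR_CCOMP,2)
    k=max(cs,key=cv2.contourArea);(b,a),(ww,hh),t=cv2.minAreaRect(k);print(n,'head',L[0]-.06+a*.0005,L[1]-.06+b*.0005,ww*.5,hh*.5,t)
    for k in cs:
        (b,a),(ww,hh),t=cv2.minAreaRect(k)
        if 20<ww<45 and 20<hh<45 : print('   inner',L[0]-.06+a*.0005,L[1]-.06+b*.0005,ww*.5,hh*.5,t)
    r=(((h[...,0]<6)|(h[...,0]>174))&(h[...,1]>150)).astype(np.uint8);M=cv2.moments(r,True)
    if M['m00']>20: print('   red dir',np.rad2deg(np.arctan2(M['m01']/M['m00']-120+0,1)) , L[0]-.06+M['m01']/M['m00']*.0005,L[1]-.06+M['m10']/M['m00']*.0005)
T=np.vstack([np.hstack(tiles[:2]),np.hstack(tiles[2:])]);save(cv2.resize(T,(600,600)),'f')
E
```

```text
lock pred [ 0.6003 -0.1309  0.128 ]
s0-0.07 head 0.6004284649705426 -0.13114081483143525 36.4621696472168 36.61891174316406 87.75425720214844
   inner 0.6040013142442243 -0.13437324433582978 22.273862838745117 12.374367713928223 45.0
   red dir -89.09036834129871 0.5687600111255827 -0.1209080509347498
s00.05 head 0.6002707424973981 -0.13166719346302705 36.8871955871582 36.70873260498047 87.95458984375
   inner 0.6003978062486188 -0.1309496031309958 16.933195114135742 16.528892517089844 87.27368927001953
   red dir -89.12963818316187 0.5673389220366699 -0.10822815886481277
s10.05 head 0.6004896603440778 -0.13152363877552706 36.64631652832031 36.62965774536133 88.09085083007812
   inner 0.6002513104295271 -0.13112324815052706 16.5 17.0 0.0
   red dir -89.00397996110927 0.5714918449506852 -0.10771901652469186
s1-0.07 head 0.6004134541368024 -0.13092676072376924 36.6107292175293 36.57075500488281 87.70938873291016
   inner 0.600751310429527 -0.13112324815052706 16.5 17.0 0.0
   red dir -88.97033634817888 0.572431734957829 -0.12044341324486668
```

View pics/f.png

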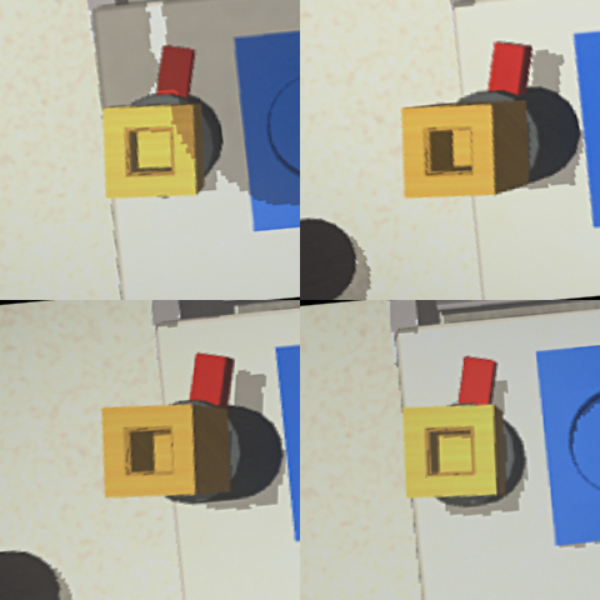

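Head is at (0.6004, −0.1313), in agreement with the station fit. Its sides lie at about 2.15° and the red arm points towards the robot, so roughly 76° are left to turn. Fetching the key and inserting it now.

```bash
cat > key.py <<'E'
from jar import *
np.set_printoptions(precision=3,suppress=True)
H=np.array([.4814,-.3488]);LK=np.array([.6004,-.1312]);D=np.pi/180
def rep(n):
    s=env.get_state();print(n,'t',round(s['clock'],1),s['tcp_pos'],'F',s['force'],'M',s['moment'],'op',round(s['opening'],4));return s
E
python3 - <<'E'
from key import *
print(env.solve_ik([*LK,.25],down(182.15*D)),env.solve_ik([*LK,.2],down(85*D)))
env.gripper_to(.055)
env.move_ptp([*H,.25],down(144.6*D))
print(tz(.083,until_force=8)); env.gripper_to(.01,50); rep('grasp')
tz(.15,speed=.08); rep('lift'); tz(.33,speed=.3)
env.move_ptp([*LK,.33],down(182.15*D)); tz(.212,speed=.2); env.dwell(.3); rep('above')
for dx,dy in [(0,0),(.0012,0),(-.0012,0),(0,.0012),(0,-.0012),(.0012,.0012),(-.0012,-.0012),(.0012,-.0012),(-.0012,.0012),(.0024,0),(-.0024,0),(0,.0024),(0,-.0024)]:
    q=LK+[dx,dy]; env.move_linear([*q,.208]); env.move_linear([*q,.184],speed=.03,until_force=6)
    s=rep((dx,dy))
    if s['tcp_pos'][2]<.1895: break
E
```

```text
[ 0.102  0.246 -0.093  0.    -1.232 -0.065] [ 0.102  0.278 -0.166  0.    -1.127 -1.76 ]
False
grasp t 88.5 [ 0.481 -0.349  0.083] F [-0.737  0.306  1.639] M [ 0.388  0.057 -0.021] op 0.0241
lift t 89.5 [ 0.481 -0.349  0.149] F [ 0.501  0.1   -3.177] M [ 0.113 -0.097 -0.033] op 0.0239
above t 92.2 [ 0.6   -0.131  0.213] F [ 0.346 -0.327 -2.71 ] M [ 0.083  0.006 -0.018] op 0.0237
(0, 0) t 93.1 [ 0.6   -0.131  0.187] F [-0.63   0.575  4.454] M [0.278 0.259 0.004] op 0.0241
```

```bash
python3 - <<'E'
from key import *
z=env.get_state()['tcp_pos'][2]+.0005
m0=env.get_state()['moment'][2]
a=0
while a<100:
    a+=4; env.move_linear([*LK,z],down((182.15-a)*D)); s=env.get_state()
    print(a,s['moment'].round(2),s['force'].round(1),round(s['opening'],4))
    if abs(s['moment'][2]-m0)>.45 or np.linalg.norm(s['force'][:2])>25: break
env.dwell(.3);rep('end')
open('a.txt','w').write(str(a))
save(env.get_image('scene'),'scene3');save(env.get_image('top'),'top3')
E
```

```text
4 [ 0.13 -0.    0.02] [-0.3  0.8 -2. ] 0.0239
8 [ 0.66 -0.26  0.  ] [ 0.7  1.  -2.8] 0.024
12 [ 1.52 -0.03  0.07] [-0.7  2.7 -2.4] 0.0234
16 [2.15 0.24 0.07] [ 0.5  4.4 -3.1] 0.0242
20 [2.27 0.26 0.03] [-0.8  4.4 -3.3] 0.0239
24 [2.33 0.29 0.12] [-0.6  5.1 -2.5] 0.0238
28 [2.32 0.29 0.05] [-1.   5.  -2.3] 0.0238
32 [2.37 0.32 0.05] [-1.2  5.1 -2.6] 0.0238
36 [2.41 0.38 0.08] [-0.8  4.6 -2.5] 0.0238
40 [2.48 0.34 0.04] [-1.7  6.1 -2.4] 0.0238
44 [2.54 0.41 0.07] [-0.2  4.8 -2.6] 0.0239
48 [2.6  0.35 0.05] [-1.5  4.9 -2. ] 0.0234
52 [2.6  0.42 0.06] [-1.8  5.6 -2. ] 0.0238
56 [2.61 0.43 0.07] [-1.2  5.6 -2.1] 0.0239
60 [2.64 0.47 0.07] [-1.3  6.1 -2.4] 0.0241
64 [2.65 0.45 0.08] [-0.8  6.4 -1.2] 0.0241
68 [2.72 0.45 0.08] [-1.6  6.2 -2.2] 0.0239
72 [2.73 0.47 0.04] [-0.9  6.5 -2.3] 0.0237
76 [2.73 0.51 0.05] [-1.6  6.1 -1.7] 0.0238
80 [2.81 0.48 0.1 ] [-2.9  6.  -3.6] 0.0239
84 [2.79 0.44 0.09] [-1.8  6.  -2.5] 0.0241
88 [2.85 0.46 0.1 ] [-1.6  6.3 -2.4] 0.0241
92 [2.95 0.47 0.1 ] [-1.   6.8 -1.9] 0.024
96 [2.99 0.55 0.25] [-1.3  6.3 -1.8] 0.0241
100 [3.07 0.53 0.33] [-1.5  7.1 -2. ] 0.0237
end t 99.7 [ 0.6   -0.13   0.187] F [-1.749  7.45  -2.051] M [3.083 0.489 0.419] op 0.0235
```

```bash
python3 - <<'E'
from key import *
z=env.get_state()['tcp_pos'][2]
for a in (103,106,109):
    env.move_linear([*LK,z],down((182.15-a)*D)); env.dwell(.2); s=rep(a)
    if s['moment'][2]>.75: break
for b in (96,):
    env.move_linear([*LK,z],down((182.15-b)*D)); env.dwell(.2); rep(b)
save(env.get_image('scene'),'scene3');save(env.get_image('top'),'top3')
E
python3 - <<'E'
import cv2,numpy as np
s=cv2.imread('pics/scene3.png')[130:280,220:420];t=cv2.imread('pics/top3.png')[130:230,240:390]
cv2.imwrite('pics/g.png',np.hstack([cv2.resize(s,(400,300),interpolation=2),cv2.resize(t,(400,300),interpolation=2)]))
E
```

```text
103 t 100.2 [ 0.6   -0.13   0.187] F [-2.101  7.175 -0.167] M [3.196 0.813 0.362] op 0.0237
106 t 100.7 [ 0.6   -0.13   0.187] F [-2.155  7.919 -0.821] M [3.185 0.689 0.351] op 0.0237
109 t 101.1 [ 0.6   -0.13   0.187] F [-2.645  6.375  0.789] M [3.353 0.744 0.127] op 0.0235
96 t 101.7 [ 0.6   -0.13   0.187] F [-3.327  7.69  -0.036] M [3.257 0.82  0.032] op 0.0236
```

View pics/g.png

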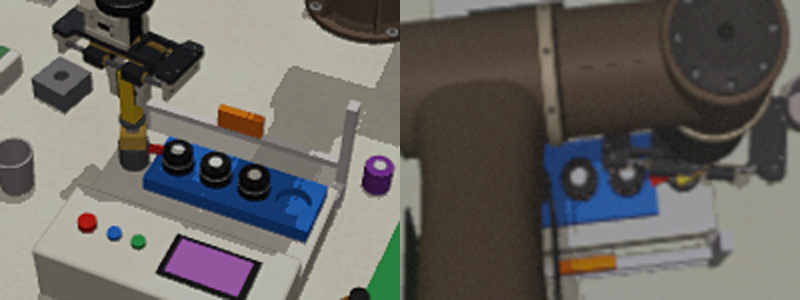

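```bash
python3 - <<'E'
from key import *
tz(.23,speed=.05); rep('up'); tz(.33,speed=.2)
y=85*D; x=np.array([-np.sin(y),np.cos(y)])
c=LK-.09*x
env.move_ptp([*c,.30],down(y)); env.dwell(.2)
cm,d,im=look([],img='L1'); 
L=np.array([*LK,.128]);g=np.arange(-.06,.06,.0005)
G=np.array([[proj(cm,(L[0]+a,L[1]+b,.128)) for b in g] for a in g]).astype(np.float32)
w=cv2.remap(im,G[...,0],G[...,1],cv2.INTER_LINEAR)
h=cv2.cvtColor(w,cv2.COLOR_RGB2HSV)
m=((h[...,0]>12)&(h[...,0]<35)&(h[...,1]>90)&(h[...,2]>90)).astype(np.uint8)
cs,_=cv2.findContours(m,0,2);k=max(cs,key=cv2.contourArea);(b,a),(ww,hh),t=cv2.minAreaRect(k);print(L[0]-.06+a*.0005,L[1]-.06+b*.0005,ww*.5,hh*.5,t)
save(np.hstack([cv2.resize(w,(400,400)),cv2.resize(im,(400,400))]),'L2');rep('')
E
```

```text
up t 102.8 [ 0.6   -0.13   0.231] F [-0.659 -0.014 -2.34 ] M [-0.028 -0.178  0.044] op 0.0238
0.6007499984741211 -0.1308999969482422 36.671512603759766 36.447906494140625 63.43495178222656
 t 104.2 [ 0.69  -0.139  0.301] F [-0.018 -0.12  -1.49 ] M [-0.015 -0.161 -0.004] op 0.0238
```

View pics/L2.png

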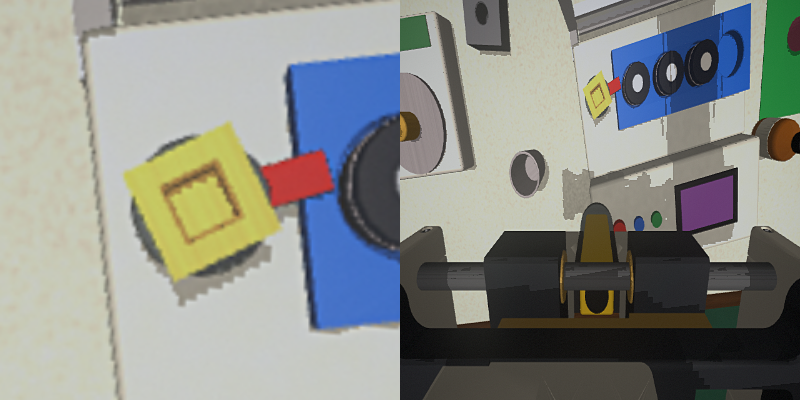

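```bash
python3 - <<'E'
from key import *
R=Ro.from_rotvec(env.get_state()['eef_rot']).as_matrix();print('tool y yaw',np.rad2deg(np.arctan2(R[1,1],R[0,1])),R[:,2])
im=cv2.imread('pics/L1.png');cv2.imwrite('pics/L3.png',np.hstack([cv2.resize(im[190:340,230:410],(540,450),interpolation=2)]))
E
```

```text
tool y yaw 85.00943807943509 [ 0.001  0.    -1.   ]
```

View pics/L3.png

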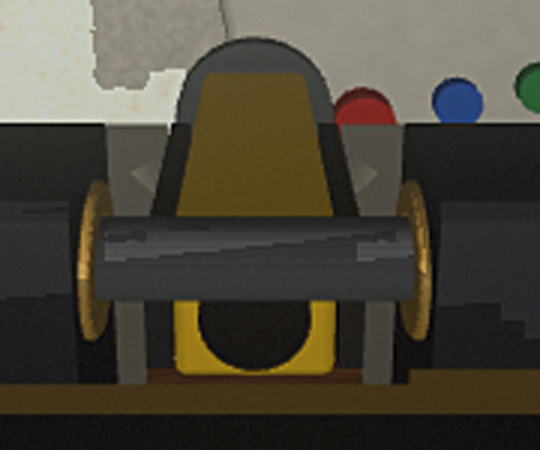

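The key is still square between the pads, but the arm is about 10° short of pointing along the row. I'll reinsert it and turn again, logging the actual tool yaw.

```bash
cat > turn.py <<'E'
from key import *
def yaw():
    R=Ro.from_rotvec(env.get_state()['eef_rot']).as_matrix();return np.rad2deg(np.arctan2(R[1,1],R[0,1]))
def insert(y):
    env.move_ptp([*LK,.33],down(y*D)); tz(.212,speed=.2); env.dwell(.2)
    for dx,dy in [(0,0),(.0012,0),(-.0012,0),(0,.0012),(0,-.0012),(.0012,.0012),(-.0012,-.0012),(.0012,-.0012),(-.0012,.0012)]:
        q=LK+[dx,dy]; env.move_linear([*q,.208]); env.move_linear([*q,.182],speed=.03,until_force=8)
        s=rep((dx,dy))
        if s['tcp_pos'][2]<.1895: return True
    return False
E
python3 - <<'E'
from turn import *
env.gripper_to(.01,60)
if insert(114.8):
    z=env.get_state()['tcp_pos'][2]; m0=env.get_state()['moment'][2]; y=114.8
    while y>80:
        y-=2; env.move_linear([*LK,z],down(y*D)); env.dwell(.05);s=env.get_state()
        print(round(y,1),round(yaw(),1),s['moment'].round(2),s['force'].round(1),round(s['opening'],4),round(s['tcp_pos'][2],4))
        if s['moment'][2]-m0>.4: break
    rep('end')
E
```

```text
(0, 0) t 106.4 [ 0.601 -0.131  0.209] F [-0.79   1.053  5.342] M [ 0.468  0.29  -0.012] op 0.024
(0.0012, 0) t 106.9 [ 0.601 -0.131  0.209] F [-1.352  1.605  4.67 ] M [ 0.617  0.574 -0.011] op 0.0234
(-0.0012, 0) t 107.4 [ 0.6   -0.131  0.209] F [-1.108  1.448  5.219] M [0.426 0.167 0.104] op 0.0237
(0, 0.0012) t 107.9 [ 0.6   -0.131  0.209] F [-0.821  0.361  5.521] M [0.295 0.419 0.021] op 0.0238
(0, -0.0012) t 108.4 [ 0.6   -0.132  0.209] F [-1.813  1.506  6.695] M [0.874 0.485 0.058] op 0.0236
(0.0012, 0.0012) t 108.9 [ 0.6   -0.131  0.209] F [-1.626  0.665  5.658] M [0.333 0.633 0.019] op 0.0237
(-0.0012, -0.0012) t 109.4 [ 0.6   -0.132  0.209] F [-1.814  2.503  5.628] M [0.685 0.378 0.019] op 0.0234
(0.0012, -0.0012) t 109.9 [ 0.6   -0.132  0.209] F [-2.117  1.046  6.595] M [ 0.824  0.792 -0.017] op 0.0236
(-0.0012, 0.0012) t 110.4 [ 0.599 -0.131  0.209] F [-1.099  0.246  4.595] M [0.358 0.357 0.018] op 0.0239
```

```bash
python3 - <<'E'
from turn import *
tz(.33,speed=.3)
y=114.8*D;ty=np.array([np.cos(y),np.sin(y),0]);tx=np.array([-np.sin(y),np.cos(y),0])
t=env.get_state()['tcp_pos']
for c in ('wrist','scene','top'):
    cm=env.camera_model(c); im=env.get_image(c); save(im,c+'9')
    print(c,'pred tip',proj(cm,t-[0,0,.075]),'collar',proj(cm,t-[0,0,.040]),'end',proj(cm,t+[0,0,.05]),'1cm tx at tip',proj(cm,t+.01*tx-[0,0,.075]),'det',[(d['uv'],round(d['confidence'],2)) for d in env.pinpoint(c,'driver')])
w=cv2.imread('pics/wrist9.png')[170:350,220:420];s=cv2.imread('pics/scene9.png')
cm=env.camera_model('scene');u=proj(cm,t-[0,0,.05]).astype(int);s=s[u[1]-50:u[1]+40,u[0]-50:u[0]+50]
cv2.imwrite('pics/m.png',np.hstack([cv2.resize(w,(400,360)),cv2.resize(s,(400,360),interpolation=2)]))
print(u,rep('')['eef_rot'])
E
```

```text
wrist pred tip [316.785 205.074] collar [316.694 220.389] end [316.234 297.252] 1cm tx at tip [316.853 193.253] det [([312.3, 216.1], 0.76), ([317.6, 172.1], 0.62)]
scene pred tip [284.035 159.332] collar [283.426 149.098] end [281.742 120.793] 1cm tx at tip [284.527 156.888] det [([249.3, 167.5], 0.73), ([281.2, 162.0], 0.59)]
top pred tip [349.602 176.352] collar [350.408 173.985] end [352.721 167.194] 1cm tx at tip [351.087 179.46 ] det []
 t 111.2 [ 0.599 -0.131  0.329] F [-0.01   0.449 -2.225] M [ 0.124 -0.118  0.054] op 0.0242
[283 152] [-0.68   3.06  -0.014]
```

View pics/m.png

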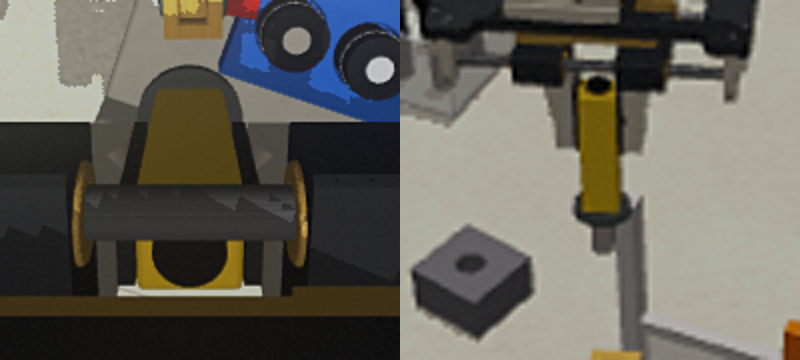

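```bash
python3 - <<'E'
from turn import *
Y=144.6*D; tx=np.array([-np.sin(Y),np.cos(Y)]);ty=np.array([np.cos(Y),np.sin(Y)])
env.move_ptp([*H,.33],down(Y)); tz(.145,speed=.3); env.dwell(.2)
for a,b in [(0,0),(.004,0),(.008,0),(-.004,0),(.004,.003),(.004,-.003),(.011,0)]:
    q=H+a*tx+b*ty; env.move_linear([*q,.145]); env.move_linear([*q,.083],speed=.08,until_force=6)
    s=rep((a,b))
    if s['tcp_pos'][2]<.108: break
cm=env.camera_model('scene');im=env.get_image('scene');save(im,'scene10')
u=proj(cm,[*H,.06]).astype(int);print(u)
cv2.imwrite('pics/n.png',cv2.resize(im[u[1]-60:u[1]+40,u[0]-60:u[0]+60,::-1],(600,500),interpolation=2))
E
```

```text
(0, 0) t 113.8 [ 0.481 -0.35   0.12 ] F [-3.526 -0.082  6.194] M [-0.118  1.152  0.043] op 0.0237
(0.004, 0) t 114.6 [ 0.479 -0.353  0.115] F [-1.804 -2.324  2.823] M [-1.233  0.551  0.021] op 0.0237
(0.008, 0) t 115.7 [ 0.476 -0.355  0.089] F [-1.624  0.96   6.256] M [ 0.384  0.524 -0.02 ] op 0.0238
[249 162]
```

View pics/n.png

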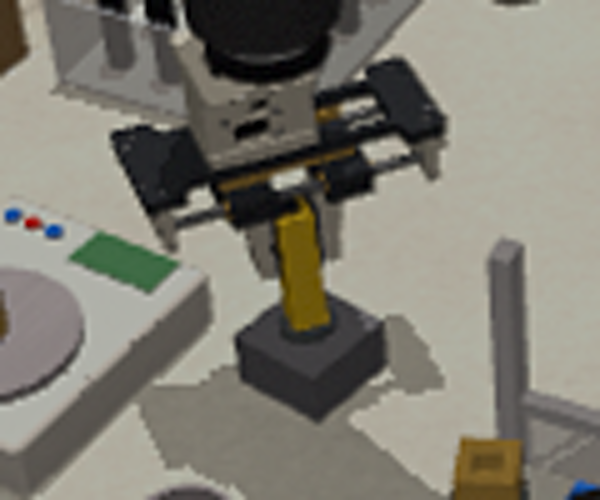

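The key stands in the hole, leaning about 7°: its handle had pivoted in my grip under side load. Releasing so it settles upright, remeasuring, then taking it lower down.

```bash
python3 - <<'E'
from turn import *
env.gripper_to(.05); tz(.20,speed=.2)
g=np.arange(-.04,.04,.0005); R=[]
for p,y in (((.58,-.347,.26),np.pi/2),((.484,-.30,.30),np.pi)):
    env.move_ptp(p,down(y)); env.dwell(.2); cm,_,im=look([],img='q%d'%(y*10))
    G=np.array([[proj(cm,(.484+a,-.348+b,.133)) for b in g] for a in g]).astype(np.float32)
    h=cv2.cvtColor(cv2.remap(im,G[...,0],G[...,1],cv2.INTER_LINEAR),cv2.COLOR_RGB2HSV)
    m=((h[...,0]>18)&(h[...,0]<38)&(h[...,1]>120)).astype(np.uint8); R.append(m)
R.append(R[0]&R[1])
for m in R:
    cs,_=cv2.findContours(m,0,2);k=max(cs,key=cv2.contourArea);(b,a),(w,hh),t=cv2.minAreaRect(k)
    print(.444+a*.0005,-.388+b*.0005,w*.5,hh*.5,t,'yaw',90-t)
rep('')
E
```

```text
0.48134731674194337 -0.34896812438964847 24.044456481933594 24.12638282775879 34.99202346801758 yaw 55.00797653198242
0.4811486511230469 -0.3496418914794922 25.05136489868164 24.70262336730957 35.53767776489258 yaw 54.46232223510742
0.48130537033081056 -0.34906376266479494 23.839649200439453 24.085418701171875 34.99202346801758 yaw 55.00797653198242
 t 119.9 [ 0.484 -0.3    0.3  ] F [-0.277  0.235 -0.558] M [ 0.058 -0.072  0.007] op 0.0503
```

```bash
python3 - <<'E'
from turn import *
K=np.array([.4813,-.3490]); LK=np.array([.6005,-.1309])
env.move_ptp([*K,.22],down(144.8*D)); env.gripper_to(.045)
print(tz(.072,until_force=8)); env.gripper_to(.01,60); rep('grasp'); tz(.14,speed=.1); tz(.33,speed=.3)
y=114.8; env.move_ptp([*LK,.33],down(y*D)); tz(.20,speed=.2); env.dwell(.3); b=rep('above')
ok=False
for dx,dy in [(0,0),(.0012,0),(-.0012,0),(0,.0012),(0,-.0012)]:
    q=LK+[dx,dy]; env.move_linear([*q,.196]); env.move_linear([*q,.172],speed=.03,until_force=6); s=rep((dx,dy))
    if s['tcp_pos'][2]<.1795: ok=True;break
if ok:
    z=s['tcp_pos'][2]+.001; env.move_linear([*q,z])
    while y>78:
        y-=2; env.move_linear([*q,z],down(y*D)); env.dwell(.05); s=env.get_state()
        print(round(y,1),round(yaw(),1),q,(s['moment']-b['moment']).round(2),(s['force']-b['force']).round(1),round(s['opening'],4),s['tcp_pos'])
        if s['moment'][2]-b['moment'][2]>.4: break
        q=q+np.clip(.00015*(s['force']-b['force'])[:2],-.0005,.0005)
    rep('end')
E
```

```text
False
grasp t 122.5 [ 0.482 -0.349  0.072] F [-1.75   1.564  4.088] M [0.676 0.415 0.01 ] op 0.0238
above t 126.2 [ 0.6   -0.131  0.201] F [-0.294  0.638 -2.71 ] M [ 0.03  -0.134 -0.008] op 0.0241
(0, 0) t 127.1 [ 0.601 -0.131  0.176] F [-0.927  0.827  4.724] M [ 0.213  0.237 -0.015] op 0.0238
112.8 112.8 [ 0.601 -0.131] [ 0.02 -0.07 -0.  ] [ 1.1 -1.   1.4] 0.0235 [ 0.6   -0.131  0.177]
110.8 110.9 [ 0.601 -0.131] [0.67 0.1  0.02] [-0.6  0.4 -0. ] 0.0233 [ 0.601 -0.131  0.177]
108.8 108.9 [ 0.601 -0.131] [1.23 0.02 0.03] [-0.2  2.4 -0.3] 0.0239 [ 0.601 -0.131  0.177]
106.8 106.9 [ 0.601 -0.131] [ 1.17  0.05 -0.02] [0.3 2.5 0.1] 0.0239 [ 0.601 -0.131  0.177]
104.8 104.9 [ 0.601 -0.13 ] [1.07 0.06 0.09] [-0.8  1.9  0.5] 0.0237 [ 0.601 -0.13   0.177]
102.8 102.9 [ 0.6  -0.13] [0.69 0.16 0.04] [0.4 0.7 0.2] 0.0235 [ 0.6   -0.13   0.177]
100.8 100.9 [ 0.601 -0.13 ] [0.35 0.29 0.07] [-0.7  0.7  0.8] 0.0239 [ 0.6   -0.13   0.177]
98.8 98.9 [ 0.6  -0.13] [-0.19  0.2   0.12] [-0.3 -0.9 -0. ] 0.0239 [ 0.6   -0.13   0.177]
96.8 96.9 [ 0.6  -0.13] [-0.22  0.2   0.07] [ 0.1 -2.   0.6] 0.0237 [ 0.6   -0.13   0.177]
94.8 94.9 [ 0.6  -0.13] [0.42 0.24 0.12] [-0.2  0.4  0.8] 0.0236 [ 0.6   -0.13   0.177]
92.8 92.9 [ 0.6  -0.13] [0.32 0.17 0.14] [-0.1  0.7  1. ] 0.0235 [ 0.6   -0.13   0.177]
90.8 90.9 [ 0.6  -0.13] [0.09 0.09 0.07] [-0.5  0.2  0.7] 0.0241 [ 0.6   -0.13   0.177]
88.8 88.9 [ 0.6  -0.13] [-0.01 -0.09  0.16] [ 0.1 -1.1  0.1] 0.0238 [ 0.6   -0.13   0.177]
86.8 86.9 [ 0.6  -0.13] [ 0.31 -0.07  0.37] [ 0.5 -0.1 -0.1] 0.0238 [ 0.6   -0.13   0.177]
84.8 84.9 [ 0.6  -0.13] [ 0.42 -0.05  0.36] [1.1 0.3 1.5] 0.0238 [ 0.6   -0.13   0.177]
82.8 82.9 [ 0.601 -0.13 ] [0.49 0.23 0.45] [-0.3  0.9  1.9] 0.0237 [ 0.6   -0.13   0.177]
end t 132.1 [ 0.6   -0.13   0.177] F [-0.558  1.493 -0.854] M [0.52  0.1   0.443] op 0.0237
```

```bash
python3 - <<'E'
from turn import *
t=env.get_state()['tcp_pos']
env.move_linear(t,down(95*D)); rep('relief'); tz(.21,speed=.06); rep('up'); tz(.33,speed=.3)
y=95*D; x=np.array([-np.sin(y),np.cos(y)]); c=LK-.09*x
env.move_ptp([*c,.30],down(y)); env.dwell(.2)
cm,d,im=look([],img='L5'); g=np.arange(-.06,.06,.0005)
G=np.array([[proj(cm,(LK[0]+a,LK[1]+b,.128)) for b in g] for a in g]).astype(np.float32)
w=cv2.remap(im,G[...,0],G[...,1],cv2.INTER_LINEAR);h=cv2.cvtColor(w,cv2.COLOR_RGB2HSV)
m=((h[...,0]>12)&(h[...,0]<35)&(h[...,1]>90)&(h[...,2]>90)).astype(np.uint8)
cs,_=cv2.findContours(m,0,2);k=max(cs,key=cv2.contourArea);print(cv2.minAreaRect(k))
save(np.hstack([cv2.resize(w,(400,400)),cv2.resize(im,(400,400))]),'L6');rep('')
E
```

```text
relief t 132.5 [ 0.6   -0.13   0.177] F [ 0.091  1.004 -1.449] M [ 0.272 -0.18   0.036] op 0.0239
up t 133.2 [ 0.6  -0.13  0.21] F [-0.879  0.093 -1.812] M [ 0.029 -0.18  -0.031] op 0.0238
((121.04297637939453, 120.65473937988281), (72.79913330078125, 73.06678009033203), 74.47589111328125)
 t 134.4 [ 0.69  -0.124  0.301] F [-0.349 -0.348 -2.88 ] M [ 0.04  -0.103  0.003] op 0.0236
```

View pics/L6.png

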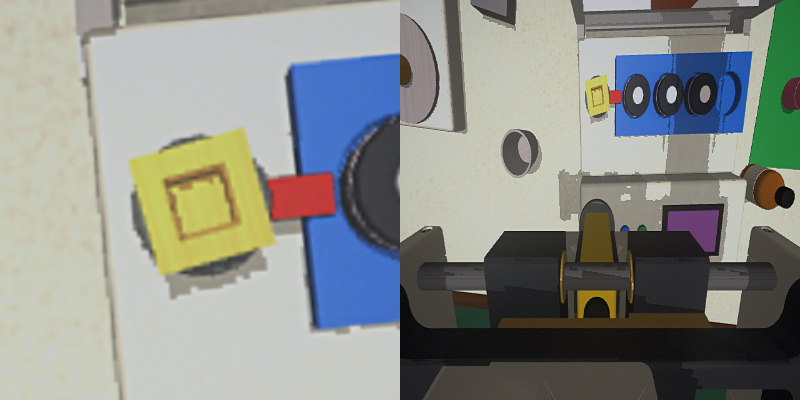

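The red arm now points straight along the row over the nest edge, (300,195) in the left tile. Its 5.4° tilt matches the station's 5.7°, so it is at its stop. Returning the key.

```bash
python3 - <<'E'
from turn import *
Y=144.8*D; tx=np.array([-np.sin(Y),np.cos(Y)]);K=np.array([.4813,-.3490])
env.move_ptp([*K,.33],down(Y)); tz(.13,speed=.3); env.dwell(.2)
for a in (0,.003,-.003,.006,-.006):
    q=K+a*tx; env.move_linear([*q,.13]); env.move_linear([*q,.068],speed=.06,until_force=6); s=rep(a)
    if s['tcp_pos'][2]<.08: break
if s['tcp_pos'][2]<.08:
    env.gripper_to(.045); tz(.22,speed=.25)
    env.move_ptp([.58,-.347,.26],down(np.pi/2)); env.dwell(.2); cm,_,im=look([],img='end1'); g=np.arange(-.04,.04,.0005)
    G=np.array([[proj(cm,(.484+a,-.348+b,.133)) for b in g] for a in g]).astype(np.float32)
    h=cv2.cvtColor(cv2.remap(im,G[...,0],G[...,1],cv2.INTER_LINEAR),cv2.COLOR_RGB2HSV)
    m=((h[...,0]>18)&(h[...,0]<38)&(h[...,1]>120)).astype(np.uint8)
    cs,_=cv2.findContours(m,0,2);print(cv2.minAreaRect(max(cs,key=cv2.contourArea)))
    # guard up
    P=(.5876,-.0035,.1); gp=st(P,(-.095,0,0)); o=down(np.pi+P[2])
    env.gripper_to(.05); env.move_ptp([gp[0],gp[1],.27],o)
    print(tz(.098,speed=.15,until_force=8)); env.gripper_to(0,60); rep('pinch')
    print(tz(.23,speed=.06,until_force=35)); rep('raised')
E
```

```text
0 t 137.8 [ 0.481 -0.349  0.072] F [-0.509  0.037  4.587] M [0.401 0.113 0.01 ] op 0.0239
((76.40540313720703, 74.93243408203125), (48.24276351928711, 48.707759857177734), 35.53767776489258)
False
pinch t 144.0 [ 0.492 -0.013  0.098] F [-5.216  1.173  4.31 ] M [0.444 1.778 0.142] op 0.0135
True
raised t 145.5 [ 0.492 -0.013  0.198] F [1.938 0.332 2.933] M [ 0.214 -0.686  0.137] op 0.0137
```

```bash
python3 - <<'E'
from turn import *
env.gripper_to(.05); tz(.30,speed=.15); env.move_ptp([.40,.25,.35],down(np.pi)); env.dwell(.3)
s=env.get_image('scene');t=env.get_image('top');rep('')
save(np.vstack([cv2.resize(s[130:330,170:530],(540,300)),cv2.resize(t[130:290,170:470],(540,300))]),'z')
E
```

```text
t 148.7 [0.4  0.25 0.35] F [ 0.247  1.003 -0.442] M [ 0.032 -0.008 -0.008] op 0.0499
```

View pics/z.png

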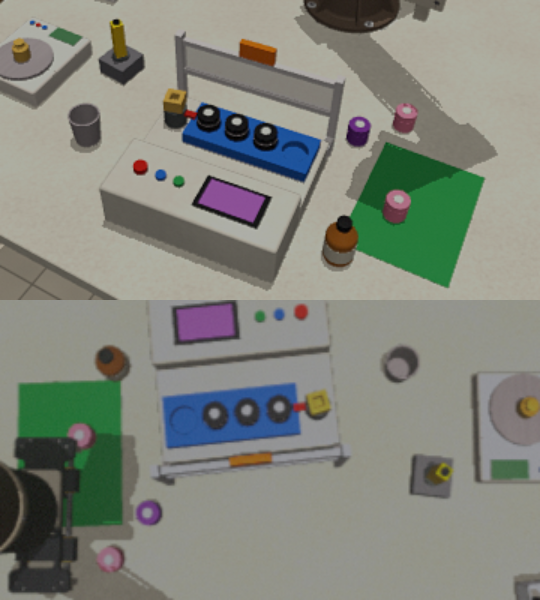

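All three jars are seated at (208,118), (236,126), (266,136). The lock arm points at the nest, the key stands upright in its holder at (120,45), the guard is up and the bystanders haven't moved.

```bash
python3 -c "
from rig import env
print(env.job_done())"
```

```text
the job is handed in; nothing more can be done
None
```

I handed the job in at about 149 s: guard lowered first, all three black jars seated in the nest, lock screw turned to its stop, key back upright in its holder, guard raised fully; the bottle, beaker and weight were not disturbed, and the judge returned no verdict. The lock took two passes, because the key tilted in my grip on the first and I had to reset it in its holder.

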